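Open a battery case in its cradle

ROBOT

A 6-joint arm with a two-finger parallel gripper is mounted at the origin on the work surface. World frame = base frame: x ahead of the robot, y to its left, z up, the work surface at z = 0. Lengths are in m, angles in degrees, forces in N, time in s.
With the tool pointing down it reaches from about 0.35 to 0.875 m from the base axis. Payload 4.2 kg.
Tool frame: the origin (TCP) lies at the very end of the fingers, on their centre line; the grasp point (between the pads) lies 19 mm behind it (tcp_to_grasp is the z of the grasp point in the tool frame, in m); z points along the fingers, y is the direction in which the jaws open and shut (so a half turn about z gives the same grasp; the last joint's range is limited). The gripper opens to 87 mm and grips with 3 to 60 N. Pads are 19 mm wide; open, the fingers measure 117 mm over their backs; the gripper's body (75 mm by 190 mm) begins 51 mm behind the grasp point.
Start: joints at [14.817, 22.042, 0.453, 0, -68.411, -14.817], TCP at [0.625, 0, 0.223] pointing down, gripper open.
Joint ranges: [-179.83, 179.83], [-69.29, 118.12], [-61.27, 80.66], [-181.25, 117.63], [-171.15, -9.14], [-177.46, 177.46]. Speed limits (degrees/s): [159.86, 159.86, 180, 180, 180, 180].

INTERFACE

Orientations are given as a 3x3 rotation matrix whose columns are the frame's x, y, z axes.
In Python, from station import sense, capture, camera_params, finish_job, tcp_to_grasp gives the robot as it stands.
- The arm moves only by the shell command python3 -m inch 'ROWS'. ROWS is JSON, a list of rows, each an object of numbers: "jaw": the closure in counts, from 0 (fully open) to 255 (shut); "x", "y", "z": the shift along the world's x, y, z normalised to -1 to 1, where 1 is 0.06 m; "ax", "ay", "az": the turn, a rotation vector about the world's x, y, z normalised to -1 to 1, where 1 is 10 degrees. A call has 1 to 12 rows; each row shifts and turns the pose as measured when the row begins; what a row does not reach is not made up. A row lasts 1/8 s, in which the tool goes at most 62.5 mm and 10.7 degrees, less where a joint would pass 70% of its speed; a pose out of reach is approached as far as the arm can. A call with a number of a shift or a turn outside -1 to 1 is refused whole. A call with a gripper value outside its range is refused whole. The fingers move at their own pace and stop on an object; the grip force is fixed at half the most. Time passes only in rows, so rows that do not move let the fingers close. It gives the time, the measured TCP pose, the force and the opening at its end, in the units of the state.
- sense(): the state, without advancing time (a new reading comes with each control period).
- capture(name): name is "scene" or "side" or "wrist"; returns the picture (480x640x3 uint8, red, green, blue); there is no depth.
- camera_params(name): a dict with "vfov" (degrees; the focal length in pixels is half the picture's height over the tangent of half this angle, whatever the lens; pixels are square), "cx", "cy" (the principal point, pixels), "R" (3x3) and "t" (3): a world point X has camera coordinates R X + t. Camera axes: x right, y down, z forward; pixel columns grow to the right and rows downward; lengths in m; the calibration is good to about 2 mm. A picture is of the moment at which its call begins: read the wrist's pose just before it. camera_params takes no time and is no camera call; for the wrist camera it gives the pose at the moment of the call.
- finish_job(): hands the job in, once; it reports no verdict.
The state is a dict: "time_s": time; "joints": joint angles; "joint_velocities": joint speeds; "effort": joint torques, N m; "tcp_pos": TCP position; "ee_rot": TCP orientation; "wrist_force": force on the tool from outside, world axes, zero at the start; "moment": the same for the moment, N m; "gripper_width": opening from 0.0 (shut) to 1.0 (fully open).
Only numpy, scipy, OpenCV 4.12 (cv2) and the standard library are available. Lean on these libraries where they do the work, as an engineer would, in place of code of your own. Each camera call takes 0.05 s, during which the arm holds its last target.

TASK

Pick the closed battery case up by its sides - not by its cover or latch - and set it down fully home in the aluminium cradle. Only then turn the winged latch a quarter turn clockwise to release the cover, lift the cover off by the latch and lay it flat, right way up, on the rubber mat. Leave the case seated in the cradle and do not disturb the battery, the carton or the screwdriver.

Things in the scene. Friction and masses are not known exactly. Their poses are not given: they have to be found in the camera images.
- case: Dark steel open-topped box 170 long (x) x 64 wide (y) x 66 high (z), walls 5, orange cells inside; about 0.5 kg, 0.65 with cover. Origin: centre of its underside, z up. Stands on the bench, cover on. Grip it across its 64 mm width, mid-length, 55 to 60 mm above its underside, to stay clear of the latch (latch top 95 mm above the underside) and cleats.
- cover: Lift-off steel cover: plate 167 (x) x 59 (y) x 5, about 0.1 kg. Origin: centre of the plate's underside, which rests on the case's rim, 66 mm above the case's underside. End flanges hang 26 mm down (1.5 mm play in the case), so it must rise 26 mm to come clear, and laid down it stands on them, origin 26 mm above the surface. Carries the latch at its middle; the cam bar hangs 17 mm down.
- latch (a joint): Quarter-turn latch on the cover's z axis; rad, 0 locked, 1.571 released, growing clockwise seen from above, a stop at each end. Wing along the cover's length at 0, across it at 1.571. Its cam bar catches under lips in the case and clears them from about 1.2. Friction 0.06 N m, no spring: stays where left. Starts at 0 to 0.15.
- latch_grip (a point): Middle of the latch's wing, a black bar 70 long x 14 thick x 20 high, on the latch's axis, 19 mm above the cover's origin (wing spans 4 to 24 mm above the plate's top). x along the wing, z up. Pinch it from above across its 14 mm thickness, fingertips just above the plate.
- cradle: Fixed aluminium cradle: base plate 194 long (x) x 88 wide (y) x 8 thick, with 20 mm high cleats at the ends and corners round a space 178 x 72 for the case (4 mm play each side); the middle 110 mm of its long sides is open. Origin at the centre of its underside.
- cradle_seat (a point): Centre of the top of the cradle's base plate, 8 mm above the bench, where the middle of the case's underside goes. Axes as the cradle; the case may go in either way round.
- mat: Fixed black rubber mat, 230 long (x) x 150 wide (y) x 4 thick, flat on the bench. Origin at the centre of its underside.
- battery: Bystander: blue and orange battery block 72 x 142 x 92 high, origin at the centre of its underside.
- carton: Bystander: cardboard carton 90 x 120 x 70 high, origin at the centre of its underside.
- screwdriver: Bystander: screwdriver 190 long lying on the bench beyond the work.
Mind the look-alikes: they are no part of the job. What is shaped like the cover but purple or red is not meant. What is shaped like the case but yellow is not meant.

How it is judged (in metres and radians):
On the way, in this order (a step that is already met when the one before it is completed fails the run):
1. the case stands home in the cradle, latch still locked (horizontal distance between case and cradle_seat below 0.015 m and z of case in the frame of cradle_seat below 0.005 m and angle between case's own z axis and vertical below 0.06 rad and value of joint latch below 0.5 rad), for 0.2 s.
2. the latch is turned to release, the case in the cradle with its cover still on (horizontal distance between case and cradle_seat below 0.015 m and z of case in the frame of cradle_seat below 0.005 m and angle between case's own z axis and vertical below 0.06 rad and value of joint latch above 1.2 rad and z of cover in the frame of case below 0.075 m), for 0.1 s.
At the end, for the whole second after the job is handed in: Case upright and home in the cradle (middle within 15 mm of the seat, underside under 5 mm above it); cover flat, right way up on the mat (middle within 80 mm of the mat's along it, 60 across; tilt under 0.1 rad, origin 20 to 36 mm above the bench); both at rest (horizontal distance between case and cradle_seat below 0.015 m and z of case in the frame of cradle_seat below 0.005 m and angle between case's own z axis and vertical below 0.06 rad and x of cover in the frame of mat between -0.08 and 0.08 m and y of cover in the frame of mat between -0.06 and 0.06 m and height (world z) of cover between 0.02 and 0.036 m and angle between cover's own z axis and vertical below 0.1 rad and linear speed of each of cover, case below 0.02 m/s); the robot touches nothing.
It fails at once if the case is carried by its cover or latch (contact force between the fingers and cover above 3 N and height (world z) of case above 0.015 m and horizontal distance between case and cradle_seat above 0.03 m).
It fails at once if a bystander is pushed more than 40 mm (distance of any of battery, carton, screwdriver from where it was at the start of the episode above 0.04 m).
It also fails if it takes over 61 s, if anything falls off the work surface, if the arm or the gripper's body presses on something with over 40 N, if the wrist force passes 120 N, or if a joint passes its speed limit or range.

## Working session

There is one attempt and no reset: what is moved stays moved. The work goes in short steps, Python scripts to look and compute and a shell command to move; the robot and the scene stay as the last step left them, time stands still between calls to the robot, and variables do not carry over. Pictures are saved under pics/ and viewed, and the job is handed in when it is done.

```bash
mkdir -p pics; ls; python3 - <<'E'
from station import *
import cv2
for n in ["scene","side","wrist"]:
    p=camera_params(n); im=capture(n); cv2.imwrite(f"pics/{n}0.png",im[:,:,::-1]); print(n,p)
s=sense(); print(s, tcp_to_grasp)
E
```

```text
pics
scene {'vfov': 46.44436074029513, 'cx': 316.71920721047235, 'cy': 244.22678726582197, 'R': array([[-0.2458932 ,  0.96908938,  0.02005779],
       [ 0.64986563,  0.18017728, -0.73838392],
       [-0.71917397, -0.16852872, -0.67408225]]), 't': array([-0.06496779, -0.30703585,  1.86724345])}
side {'vfov': 49.774401043523014, 'cx': 315.7913959225112, 'cy': 232.49982233800145, 'R': array([[-0.96064508, -0.27774157, -0.00454347],
       [-0.18206235,  0.64189731, -0.74486317],
       [ 0.2097959 , -0.71472195, -0.66720178]]), 't': array([0.56112766, 0.03723516, 1.53545235])}
wrist {'vfov': 58.585208179154606, 'cx': 320.63441097513754, 'cy': 244.68003880131232, 'R': array([[-9.99999141e-01,  4.09634372e-04,  1.24508635e-03],
       [ 7.52864596e-04,  9.57091733e-01,  2.89784141e-01],
       [-1.07295631e-03,  2.89784829e-01, -9.57091219e-01]]), 't': array([ 0.62408672, -0.0359651 ,  0.38995543])}
{'time_s': 0.15, 'joints': array([ 1.48169133e+01,  2.20782648e+01,  4.00212017e-01, -1.81210695e-02,
       -6.84111044e+01, -1.48188306e+01]), 'joint_velocities': array([-0.09410646, -0.13924966,  0.28292274,  0.15243984,  0.1196226 ,
        0.04752138]), 'effort': array([ 3.86667998e-04, -3.91052306e+01,  1.87588084e+01,  4.22235444e+00,
        1.23758311e-02, -1.38926293e-04]), 'tcp_pos': array([6.24567906e-01, 1.19992507e-05, 2.21758978e-01]), 'ee_rot': array([[-1.49973160e-04, -9.99998741e-01, -1.57953278e-03],
       [-9.99999982e-01,  1.50152827e-04, -1.13629001e-04],
       [ 1.13866030e-04,  1.57951571e-03, -9.99998746e-01]]), 'wrist_force': array([ 0.21714893, -0.00981764,  0.23011667]), 'moment': array([-0.01237298,  0.05176732,  0.02734275]), 'gripper_width': 0.9998270607754401} -0.0187
```

View pics/scene0.png

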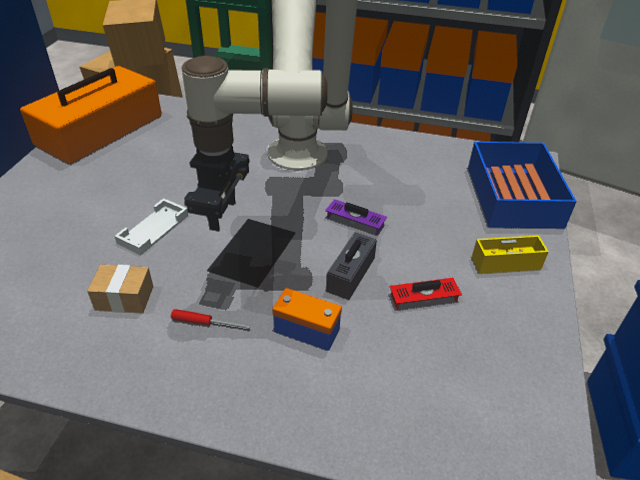

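View pics/side0.png

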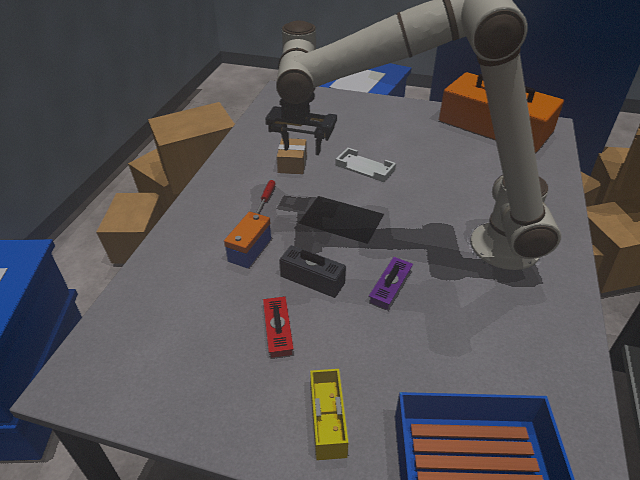

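View pics/wrist0.png

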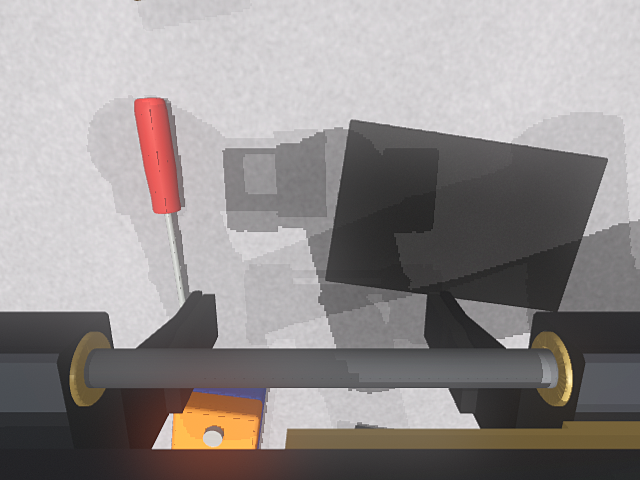

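The scene view shows these candidates. Covers: dark (352,262), purple (357,215), red (425,292). Cases: dark (352,264), yellow (510,254). The dark closed box, at side (313,270), fits "dark steel case, cover on". The cradle is at scene (152,225), the mat at (252,252). I'll confirm with enlarged crops.

```bash
python3 - <<'E'
import cv2,numpy as np
a=cv2.imread("pics/scene0.png");b=cv2.imread("pics/side0.png")
c1=cv2.resize(a[225:305,310:390],(400,400),interpolation=cv2.INTER_CUBIC)
c2=cv2.resize(b[235:305,270:360],(400,311),interpolation=cv2.INTER_CUBIC)
c2=cv2.copyMakeBorder(c2,0,89,0,0,0)
cv2.imwrite("pics/crop_case.png",np.hstack([c1,c2]))
c1=cv2.resize(a[190:260,105:195],(400,311),interpolation=cv2.INTER_CUBIC)
c2=cv2.resize(b[140:190,325:405],(400,250),interpolation=cv2.INTER_CUBIC)
c2=cv2.copyMakeBorder(c2,0,61,0,0,0)
cv2.imwrite("pics/crop_cradle.png",np.hstack([c1,c2]))
E
```

```text
(no output)
```

View pics/crop_case.png

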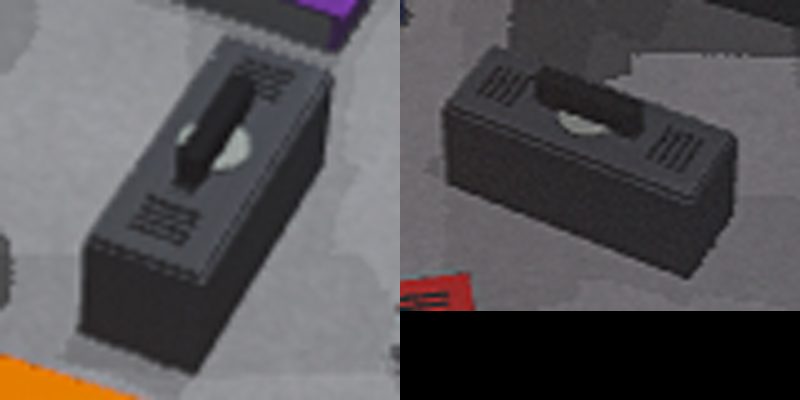

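View pics/crop_cradle.png

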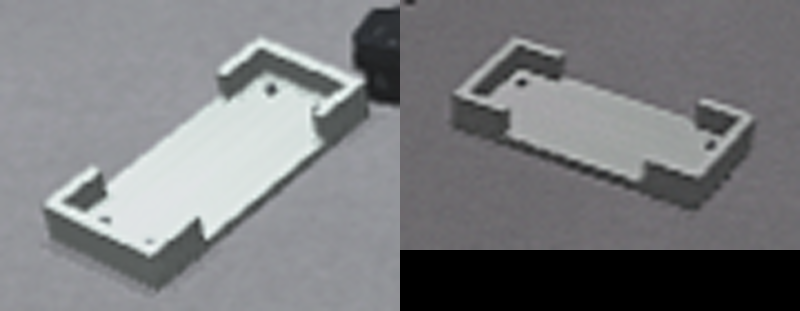

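```bash
cat > h.py <<'E'
import numpy as np, cv2
from scipy.optimize import least_squares
from station import camera_params
def cam(n):
    p=camera_params(n); f=240/np.tan(np.radians(p['vfov']/2)); return p['R'],p['t'],f,p['cx'],p['cy']
def proj(c,X):
    R,t,f,cx,cy=c; Y=np.asarray(X)@R.T+t; return np.c_[f*Y[:,0]/Y[:,2]+cx,f*Y[:,1]/Y[:,2]+cy]
def back(c,uv,z):
    R,t,f,cx,cy=c; d=R.T@np.array([(uv[0]-cx)/f,(uv[1]-cy)/f,1]); o=-R.T@t; return o+d*(z-o[2])/d[2]
def fit(obs,L,W,x0):
    # obs: list of (cam, uv, z); assign each to nearest rect corner (sides L x W), fit x,y,yaw
    def model(p):
        c,s=np.cos(p[2]),np.sin(p[2]); 
        return np.array([[p[0]+c*a*L/2-s*b*W/2,p[1]+s*a*L/2+c*b*W/2] for a in(-1,1) for b in(-1,1)])
    P=np.array([back(c,uv,z)[:2] for c,uv,z in obs])
    def res(p):
        m=model(p); d=P[:,None]-m[None]; i=(d**2).sum(2).argmin(1); return d[np.arange(len(P)),i].ravel()
    r=min((least_squares(res,[*x0[:2],y],loss='soft_l1',f_scale=.004) for y in np.arange(-1.5,1.6,.3)),key=lambda r:r.cost)
    return r.x, res(r.x).reshape(-1,2)*1000
E
python3 - <<'E'
from h import *
sc,sd=cam('scene'),cam('side')
A=lambda x,y:(310+x/5,225+y/5)
B=lambda x,y:(270+x/4.444,235+y/4.444)
o=[(sc,A(80,335),0),(sc,A(195,373),0),(sc,A(323,163),0),(sc,A(87,243),.066),(sc,A(203,283),.066),(sc,A(330,75),.066),(sc,A(225,38),.068),
(sd,B(47,184),0),(sd,B(290,277),0),(sd,B(335,213),0),(sd,B(45,105),.066),(sd,B(292,203),.066),(sd,B(337,138),.066),(sd,B(92,47),.068)]
m=np.mean([back(*q) for q in o],0)
p,r=fit(o,.17,.064,m);print('case',p,np.degrees(p[2]));print(r.round(1).tolist())
A=lambda x,y:(105+x/4.444,190+y/4.444)
B=lambda x,y:(325+x/5,140+y/5)
o=[(sc,A(155,290),0),(sc,A(366,110),0),(sc,A(48,232),0),(sc,A(44,207),.028),(sc,A(156,262),.028),(sc,A(366,86),.028),(sc,A(262,38),.028),
(sd,B(53,128),0),(sd,B(297,209),0),(sd,B(353,145),0),(sd,B(53,93),.028),(sd,B(300,176),.028),(sd,B(353,114),.028),(sd,B(116,38),.028)]
m=np.mean([back(*q) for q in o],0)
p,r=fit(o,.194,.088,m);print('cradle',p,np.degrees(p[2]));print(r.round(1).tolist())
w=cam('wrist')
for c,u in [(w,(349,120)),(w,(607,158)),(w,(557,311)),(w,(326,281)),(sc,(256,219)),(sc,(295,233)),(sc,(265,288)),(sc,(207,269))]:print(back(c,u,.004)[:2].round(4))
o=[(w,(349,120),.004),(w,(607,158),.004),(w,(557,311),.004),(w,(326,281),.004)]
p,r=fit(o,.23,.15,[.55,.05]);print('mat',p,r.round(1).tolist())
for n,u in dict(batt=(307,335),carton=(120,305),purple=(356,220),sd=(230,325)).items(): print(n,back(sc,u,0)[:2])
E
```

```text
case [ 0.51079869  0.28895666 -0.20565227] -11.783007311144948
[[2.5, 0.5], [-0.7, -1.2], [-0.0, -0.5], [2.5, 1.9], [0.9, -0.9], [3.4, -2.2], [4.8, 2.4], [-1.6, -0.1], [-1.3, -2.2], [-2.0, 2.3], [-2.4, -4.3], [-1.3, -1.6], [-0.9, 2.3], [-1.5, 3.5]]
cradle [ 0.48427892 -0.28136518 -0.2698958 ] -15.463890051263355
[[2.3, -3.0], [-1.0, -3.4], [-3.7, -5.0], [2.9, 2.9], [5.8, 5.3], [7.2, 4.3], [2.8, 3.8], [-2.8, 1.1], [-1.1, -1.8], [-1.8, -3.0], [-1.5, -1.2], [-0.9, -1.2], [0.4, 0.3], [-4.3, 2.0]]
[ 0.6001 -0.0749]
[ 0.3743 -0.043 ]
[0.3946 0.1034]
[0.6192 0.072 ]
[ 0.371  -0.0182]
[0.3995 0.1058]
[0.6208 0.0906]
[ 0.5964 -0.0748]
mat [ 0.49706922  0.0143843  -0.13806651] [[-0.6, 0.8], [1.5, 1.1], [1.1, -1.1], [-2.1, -0.9]]
batt [0.7335904  0.22985337]
carton [ 0.76359532 -0.23171458]
purple [0.29335189 0.25833923]
sd [0.75233676 0.04704513]
```

```bash
python3 -m inch '[{"x":-0.24,"y":0.45,"az":0.97},{"x":-0.24,"y":0.45,"az":0.97},{"x":-0.24,"y":0.45,"az":0.97},{"x":-0.24,"y":0.45,"az":0.97},{"x":-0.24,"y":0.45,"az":0.97},{"x":-0.24,"y":0.45,"az":0.97},{"x":-0.24,"y":0.45,"az":0.97},{"x":-0.24,"y":0.45,"az":0.97},{},{}]'; python3 - <<'E'
from station import *
import cv2,numpy as np
from h import *
s=sense();R=s['ee_rot'];print(s['tcp_pos'],np.degrees(np.arctan2(R[1,1],R[0,1])),s['joints'].round(1))
w=camera_params('wrist');print(-w['R'].T@w['t'],w['R'][2])
cv2.imwrite("pics/w1.png",capture('wrist')[:,:,::-1])
E
```

```text
[6.24567906e-01 1.19992507e-05 2.21758978e-01] 179.99139686596968 [ 14.8  22.1   0.4  -0.  -68.4 -14.8]
[ 0.62457379 -0.07883879  0.38301359] [-7.98665203e-04  2.89778108e-01 -9.57093522e-01]$[0]: bad value
```

View pics/w1.png

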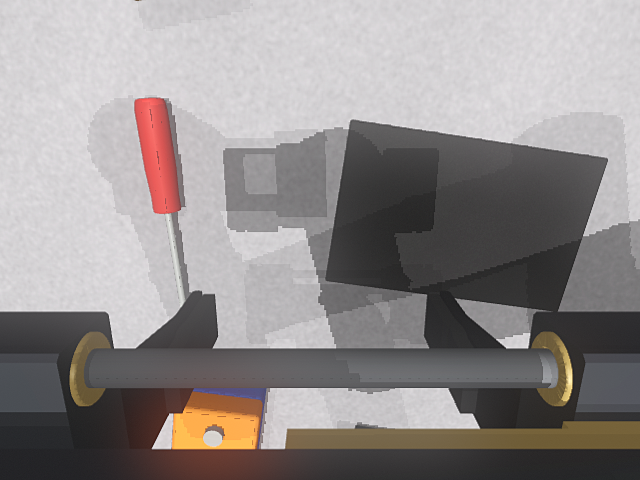

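```bash
python3 -m inch '[{"jaw":0,"x":-0.24,"y":0.45,"z":0,"ax":0,"ay":0,"az":0.97},{"jaw":0,"x":-0.24,"y":0.45,"z":0,"ax":0,"ay":0,"az":0.97},{"jaw":0,"x":-0.24,"y":0.45,"z":0,"ax":0,"ay":0,"az":0.97},{"jaw":0,"x":-0.24,"y":0.45,"z":0,"ax":0,"ay":0,"az":0.97},{"jaw":0,"x":-0.24,"y":0.45,"z":0,"ax":0,"ay":0,"az":0.97},{"jaw":0,"x":-0.24,"y":0.45,"z":0,"ax":0,"ay":0,"az":0.97},{"jaw":0,"x":-0.24,"y":0.45,"z":0,"ax":0,"ay":0,"az":0.97},{"jaw":0,"x":-0.24,"y":0.45,"z":0,"ax":0,"ay":0,"az":0.97},{"jaw":0,"x":0,"y":0,"z":0,"ax":0,"ay":0,"az":0}]'; cat > look.py <<'E'
import sys
from station import *
import cv2,numpy as np
def st():
    s=sense();R=s['ee_rot'];print('t',s['time_s'],'tcp',s['tcp_pos'].round(4),'jaw yaw',np.degrees(np.arctan2(R[1,1],R[0,1])).round(2),'z',R[:,2].round(4),'q',s['joints'].round(1),'F',s['wrist_force'].round(1),'g',round(s['gripper_width']*87,1))
st()
for a in sys.argv[1:]:
    n,f=a.split('=')
    cv2.imwrite(f"pics/{f}.png",capture(n)[:,:,::-1])
    p=camera_params(n); np.savez(f"pics/{f}.npz",**p)
E
python3 look.py wrist=w2
```

```text
time_s: 1.32
tcp_pos: [0.5043, 0.2213, 0.2193]
ee_rot: [[0.985, -0.173, -0.002], [-0.173, -0.985, -0.005], [-0.001, 0.005, -1.0]]
wrist_force: [-0.2, -0.9, -0.3]
gripper_width: 1.0
t 1.325 tcp [0.5043 0.2213 0.2193] jaw yaw -99.96 z [-0.0023 -0.0045 -1.    ] q [ 40.6  15.1 -10.3   0.1 -64.9  39.4] F [-0.2 -0.9 -0.3] g 87.0
```

View pics/w2.png

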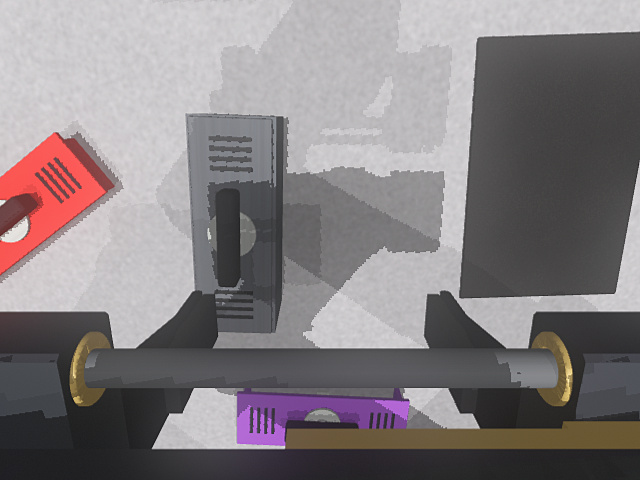

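```bash
python3 - <<'E'
import cv2,numpy as np
a=cv2.imread("pics/w2.png")
t=cv2.resize(a[100:200,180:300],(480,400),interpolation=cv2.INTER_CUBIC)
b=cv2.resize(a[270:345,180:300],(480,300),interpolation=cv2.INTER_CUBIC)
b=cv2.copyMakeBorder(b,0,100,0,0,0)
cv2.imwrite("pics/w2c.png",cv2.resize(np.hstack([t,b]),None,fx=.83,fy=.83))
E
```

```text
(no output)
```

View pics/w2c.png

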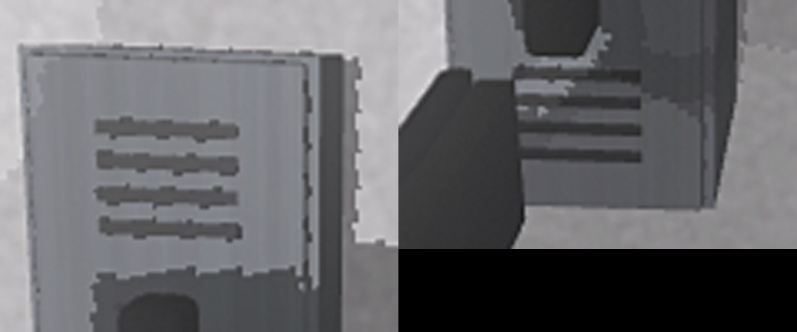

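```bash
python3 - <<'E'
from h import *
w=cam('wrist')
o=[(w,(186,113.6),.066),(w,(276.4,116.3),.066),(w,(275.5,332.7),.066)]
p,r=fit(o,.17,.064,[.51,.29]);print(p,np.degrees(p[2]),r.round(1).tolist())
o=[(w,(189,117.5),.071),(w,(271.9,119.6),.071),(w,(271,332),.071)]
p,r=fit(o,.167,.059,[.51,.29]);print(p,np.degrees(p[2]),r.round(1).tolist())
m=[(w,u,.004) for u in [(478,38),(461,296),(614,293)]]
p,r=fit(m,.23,.15,[.5,.02]);print('mat',p,r.round(1).tolist())
E
```

```text
[ 0.51096048  0.28649488 -0.21110965] -12.095692089118137 [[-0.4, -0.3], [0.1, 0.2], [0.3, 0.1]]
[ 0.51094578  0.28653323 -0.21406944] -12.265275580482758 [[-1.6, -0.8], [-0.5, 0.7], [2.2, 0.0]]
mat [ 0.49733505  0.01438114 -0.14694142] [[-3.1, -0.0], [1.7, -2.0], [0.9, 2.0]]
```

```bash
python3 -m inch '[{"jaw":0,"x":0.11,"y":0.8,"z":0,"ax":0.02,"ay":-0.01,"az":-0.2},{"jaw":0,"x":0,"y":0.28,"z":0,"ax":0,"ay":0,"az":0},{"jaw":0,"x":0,"y":0,"z":-0.5,"ax":0,"ay":0,"az":0},{"jaw":0,"x":0,"y":0,"z":-0.5,"ax":0,"ay":0,"az":0},{"jaw":0,"x":0,"y":0,"z":0,"ax":0,"ay":0,"az":0}]';python3 look.py wrist=w3
```

```text
time_s: 2.0
tcp_pos: [0.513, 0.283, 0.158]
ee_rot: [[0.975, -0.221, -0.001], [-0.221, -0.975, -0.002], [-0.001, 0.003, -1.0]]
wrist_force: [-0.2, -0.2, 0.2]
gripper_width: 1.001
t 2.0 tcp [0.513 0.283 0.158] jaw yaw -102.74 z [-0.0011 -0.0025 -1.    ] q [ 44.7  21.4 -10.4   0.1 -58.3  32.5] F [-0.2 -0.2  0.2] g 87.1
```

View pics/w3.png

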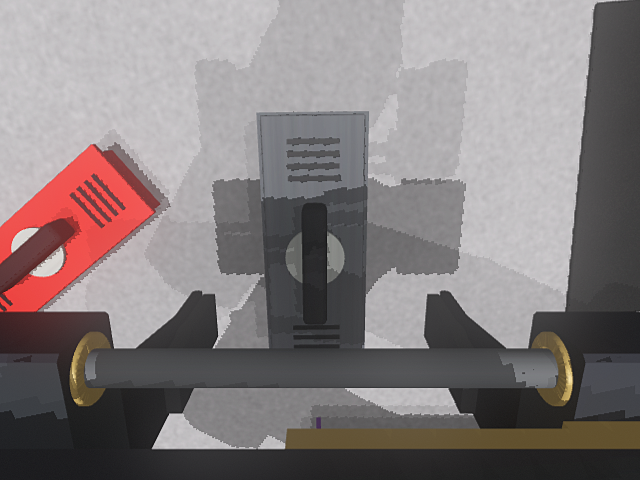

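The case sits almost centred between the fingers (wing at 314,262), with about 4 mm left to shift. Descending.

```bash
python3 -m inch '[{"jaw":0,"x":-0.03,"y":0.06,"z":-0.6,"ax":0.01,"ay":0,"az":0.05},{"jaw":0,"x":0,"y":0,"z":-0.6,"ax":0,"ay":0,"az":0},{"jaw":0,"x":0,"y":0,"z":-0.4,"ax":0,"ay":0,"az":0},{"jaw":0,"x":0,"y":0,"z":-0.38,"ax":0,"ay":0,"az":0},{"jaw":0,"x":0,"y":0,"z":0,"ax":0,"ay":0,"az":0}]';python3 look.py wrist=w4
```

```text
time_s: 2.68
tcp_pos: [0.519, 0.2892, 0.0478]
ee_rot: [[0.977, -0.214, 0.017], [-0.214, -0.977, 0.011], [0.014, -0.015, -1.0]]
wrist_force: [0.8, 0.8, 0.3]
gripper_width: 1.001
t 2.675 tcp [0.519  0.2892 0.0478] jaw yaw -102.35 z [ 0.0166  0.0113 -0.9998] q [ 44.8  28.7 -17.1   0.3 -43.1  32.6] F [0.8 0.8 0.3] g 87.1
```

View pics/w4.png

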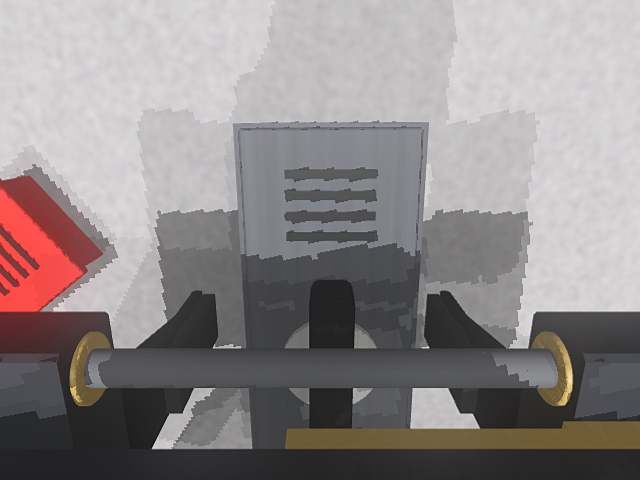

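```bash
python3 -m inch '[{"jaw":0,"x":-0.13,"y":-0.05,"z":-0.08,"ax":-0.065,"ay":0.095,"az":0.02},{"jaw":0,"x":0,"y":0,"z":-0.07,"ax":0,"ay":0,"az":0},{"jaw":0,"x":0,"y":0,"z":0,"ax":0,"ay":0,"az":0}]';python3 look.py
```

```text
time_s: 3.1
tcp_pos: [0.5138, 0.2883, 0.0437]
ee_rot: [[0.978, -0.21, 0.007], [-0.21, -0.978, 0.006], [0.006, -0.007, -1.0]]
wrist_force: [-0.5, -0.3, 0.3]
gripper_width: 1.004
t 3.1 tcp [0.5138 0.2883 0.0437] jaw yaw -102.1 z [ 0.0069  0.0058 -1.    ] q [ 45.1  28.9 -17.5   0.1 -43.1  32.8] F [-0.5 -0.3  0.3] g 87.3
```

```bash
python3 -m inch '[{"jaw":0,"x":-0.08,"y":-0.04,"z":-0.14,"ax":-0.05,"ay":0.06,"az":0},{"jaw":0,"x":0,"y":0,"z":-0.02,"ax":0,"ay":0,"az":0},{"jaw":0,"x":0,"y":0,"z":0,"ax":0,"ay":0,"az":0}]';python3 look.py
```

```text
time_s: 3.48
tcp_pos: [0.5087, 0.2859, 0.0338]
ee_rot: [[0.978, -0.209, -0.004], [-0.209, -0.978, -0.003], [-0.003, 0.004, -1.0]]
wrist_force: [-0.3, 1.1, 0.6]
gripper_width: 1.002
t 3.475 tcp [0.5087 0.2859 0.0338] jaw yaw -102.09 z [-0.004  -0.0034 -1.    ] q [ 45.2  29.6 -18.1  -0.  -42.7  32.7] F [-0.3  1.1  0.6] g 87.2
```

```bash
python3 -m inch '[{"jaw":0,"x":0.03,"y":0.01,"z":0.07,"ax":0.015,"ay":-0.02,"az":0},{"jaw":0,"x":0,"y":0,"z":0,"ax":0,"ay":0,"az":0},{"jaw":0,"x":0,"y":0,"z":0,"ax":0,"ay":0,"az":0}]';python3 look.py
```

```text
time_s: 3.85
tcp_pos: [0.5109, 0.2867, 0.0385]
ee_rot: [[0.978, -0.209, 0.0], [-0.209, -0.978, -0.0], [0.0, 0.0, -1.0]]
wrist_force: [0.1, -0.5, -0.5]
gripper_width: 0.998
t 3.85 tcp [0.5109 0.2867 0.0385] jaw yaw -102.08 z [ 3.e-04 -2.e-04 -1.e+00] q [ 45.1  29.2 -17.8   0.  -43.   32.8] F [ 0.1 -0.5 -0.5] g 86.8
```

Pose is exact. Close on the case sides.

```bash
python3 -m inch '[{"jaw":255,"x":0,"y":0,"z":0,"ax":0,"ay":0,"az":0},{"jaw":255,"x":0,"y":0,"z":0,"ax":0,"ay":0,"az":0},{"jaw":255,"x":0,"y":0,"z":0,"ax":0,"ay":0,"az":0},{"jaw":255,"x":0,"y":0,"z":0,"ax":0,"ay":0,"az":0},{"jaw":255,"x":0,"y":0,"z":0,"ax":0,"ay":0,"az":0},{"jaw":255,"x":0,"y":0,"z":0,"ax":0,"ay":0,"az":0}]';python3 look.py
```

```text
time_s: 4.6
tcp_pos: [0.511, 0.2869, 0.0385]
ee_rot: [[0.978, -0.209, 0.001], [-0.209, -0.978, -0.0], [0.001, -0.0, -1.0]]
wrist_force: [0.7, 1.2, -0.4]
gripper_width: 0.736
t 4.6 tcp [0.511  0.2869 0.0385] jaw yaw -102.07 z [ 6.e-04 -1.e-04 -1.e+00] q [ 45.1  29.2 -17.8   0.  -43.   32.7] F [ 0.7  1.2 -0.4] g 64.0
```

```bash
python3 -m inch '[{"jaw":255,"x":0,"y":0,"z":0.4,"ax":0,"ay":0,"az":0},{"jaw":255,"x":0,"y":0,"z":0.6,"ax":0,"ay":0,"az":0},{"jaw":255,"x":0,"y":0,"z":0.7,"ax":0,"ay":0,"az":0},{"jaw":255,"x":0,"y":0,"z":0.7,"ax":0,"ay":0,"az":0},{"jaw":255,"x":0,"y":0,"z":0.5,"ax":0,"ay":0,"az":0},{"jaw":255,"x":0,"y":0,"z":0,"ax":0,"ay":0,"az":0}]';python3 look.py side=s5
```

```text
time_s: 5.35
tcp_pos: [0.5023, 0.281, 0.2063]
ee_rot: [[0.977, -0.214, -0.022], [-0.215, -0.977, -0.012], [-0.019, 0.017, -1.0]]
wrist_force: [-0.0, 0.7, -5.9]
gripper_width: 0.731
t 5.35 tcp [0.5023 0.281  0.2063] jaw yaw -102.37 z [-0.022  -0.0124 -0.9997] q [ 45.1  18.7  -6.9  -0.4 -65.8  32.7] F [-0.   0.7 -5.9] g 63.6
```

View pics/s5.png

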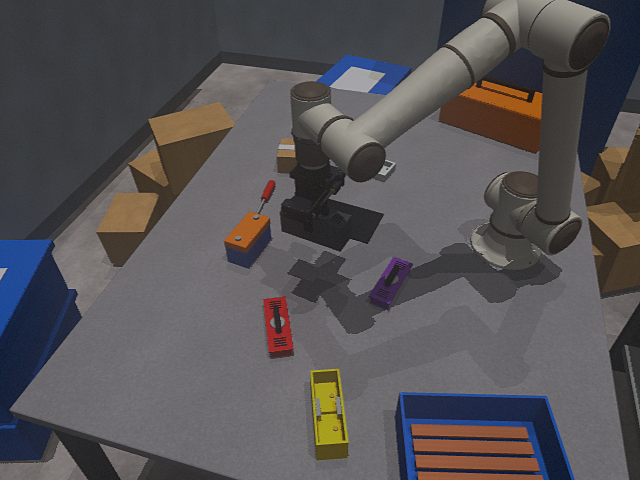

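The case is lifted in the jaws (side 325,220), 5.9 N on the wrist. Carrying towards the cradle.

```bash
python3 -m inch '[{"jaw":255,"x":0,"y":-0.4,"z":0.2,"ax":0.05,"ay":-0.1,"az":0},{"jaw":255,"x":0,"y":-0.7,"z":0.2,"ax":0,"ay":0,"az":-0.05},{"jaw":255,"x":0,"y":-0.7,"z":0.2,"ax":0,"ay":0,"az":-0.05},{"jaw":255,"x":0,"y":-0.7,"z":0,"ax":0,"ay":0,"az":-0.05},{"jaw":255,"x":0,"y":-0.7,"z":0,"ax":0,"ay":0,"az":-0.05},{"jaw":255,"x":0,"y":-0.7,"z":0,"ax":0,"ay":0,"az":-0.05},{"jaw":255,"x":0,"y":-0.7,"z":0,"ax":0,"ay":0,"az":-0.05},{"jaw":255,"x":0,"y":-0.7,"z":0,"ax":0,"ay":0,"az":-0.05},{"jaw":255,"x":0,"y":-0.7,"z":0,"ax":0,"ay":0,"az":0},{"jaw":255,"x":0,"y":-0.4,"z":0,"ax":0,"ay":0,"az":0},{"jaw":255,"x":0,"y":0,"z":0,"ax":0,"ay":0,"az":0},{"jaw":255,"x":0,"y":0,"z":0,"ax":0,"ay":0,"az":0}]';python3 look.py wrist=w6
```

```text
time_s: 6.9
tcp_pos: [0.4792, -0.1178, 0.2036]
ee_rot: [[0.957, -0.281, -0.076], [-0.282, -0.959, -0.014], [-0.069, 0.035, -0.997]]
wrist_force: [0.2, 0.6, -4.9]
gripper_width: 0.731
t 6.9 tcp [ 0.4792 -0.1178  0.2036] jaw yaw -106.31 z [-0.0757 -0.0143 -0.997 ] q [  5.4  12.3 -16.7   0.5 -65.4  68.1] F [ 0.2  0.6 -4.9] g 63.6
```

View pics/w6.png

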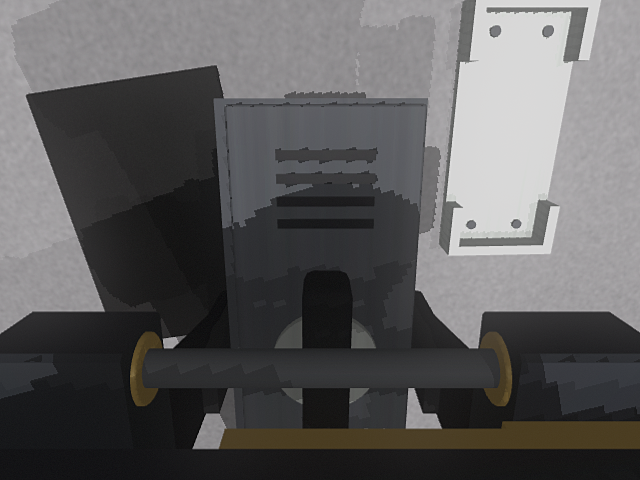

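```bash
python3 -m inch '[{"jaw":255,"x":0.3,"y":0,"z":0.4,"ax":0.08,"ay":-0.4,"az":0},{"jaw":255,"x":0.2,"y":-0.1,"z":0.4,"ax":0,"ay":0,"az":0},{"jaw":255,"x":0,"y":0,"z":0,"ax":0,"ay":0,"az":0},{"jaw":255,"x":0,"y":0,"z":0,"ax":0,"ay":0,"az":0}]';python3 look.py wrist=w7
```

```text
time_s: 7.45
tcp_pos: [0.5119, -0.121, 0.2559]
ee_rot: [[0.961, -0.277, 0.005], [-0.277, -0.961, 0.002], [0.005, -0.003, -1.0]]
wrist_force: [-0.2, 0.7, -5.5]
gripper_width: 0.735
t 7.45 tcp [ 0.5119 -0.121   0.2559] jaw yaw -106.09 z [ 0.0054  0.0016 -1.    ] q [  4.3  10.9 -10.4  -0.1 -68.4  69.6] F [-0.2  0.7 -5.5] g 63.9
```

View pics/w7.png

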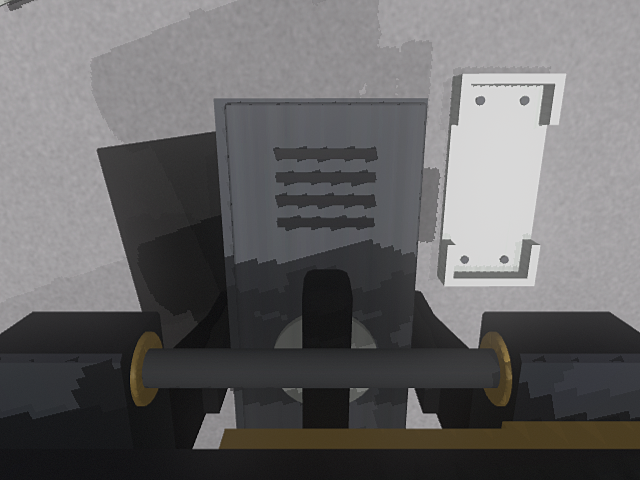

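```bash
python3 - <<'E'
import cv2,numpy as np
a=cv2.imread("pics/w7.png")
t=cv2.resize(a[60:150,430:580],(600,360),interpolation=cv2.INTER_CUBIC)
b=cv2.resize(a[230:295,430:580],(600,260),interpolation=cv2.INTER_CUBIC)
cv2.imwrite("pics/w7c.png",cv2.resize(np.vstack([t,b]),None,fx=.95,fy=.95))
E
```

```text
(no output)
```

View pics/w7c.png

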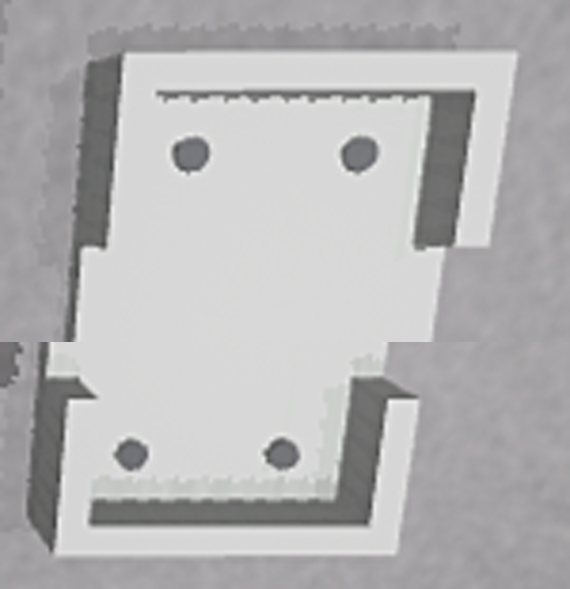

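```bash
python3 - <<'E'
from h import *
w=cam('wrist')
U=[(462.6,73.9),(566.3,73.7),(534.2,285.8),(443.9,285.5)]
for z in (.02,.028):
    P=[back(w,u,z)[:2] for u in U]; d=lambda a,b:np.linalg.norm(P[a]-P[b])
    print(z,[round(d(*k),4) for k in((0,1),(1,2),(2,3),(3,0))])
    p,r=fit([(w,u,z) for u in U],.194,.088,[.48,-.28]);print(p,np.degrees(p[2]),r.round(1).tolist())
p,r=fit([(w,u,0) for u in [(452.6,76.3),(437.9,274.7)]],.194,.088,[.48,-.28]);print(p,np.degrees(p[2]),r.round(1).tolist())
# pose of held case check
for u in [(214,98),(427.5,98.5)]: print(back(w,u,.2559-.0385+.066))
E
```

```text
0.02 [np.float64(0.0897), np.float64(0.1971), np.float64(0.0899), np.float64(0.1968)]
[ 0.48220525 -0.28560037 -0.28075007] -16.08579414378927 [[1.6, 0.4], [1.2, -1.3], [-1.8, -0.5], [-1.1, 1.3]]
0.028 [np.float64(0.0879), np.float64(0.1932), np.float64(0.0881), np.float64(0.1928)]
[ 0.48431761 -0.28272357 -0.28089871] -16.094310314004026 [[-0.6, 0.1], [-0.4, 0.2], [0.4, -0.2], [0.6, -0.1]]
[ 0.48518078 -0.2834846  -0.27263812] -15.621013595234055 [[-0.7, 0.2], [0.7, -0.2]]
[ 0.60204818 -0.11325762  0.2834    ]
[ 0.58428429 -0.1743041   0.2834    ]
```

```bash
python3 -m inch '[{"jaw":255,"x":-0.1,"y":-0.5,"z":-0.2,"ax":0,"ay":0,"az":0},{"jaw":255,"x":-0.1,"y":-0.6,"z":-0.2,"ax":0,"ay":0,"az":0},{"jaw":255,"x":-0.1,"y":-0.6,"z":-0.2,"ax":0,"ay":0,"az":0},{"jaw":255,"x":-0.1,"y":-0.6,"z":-0.2,"ax":0,"ay":0,"az":0},{"jaw":255,"x":-0.05,"y":-0.35,"z":-0.2,"ax":0,"ay":0,"az":0},{"jaw":255,"x":0,"y":0,"z":-0.2,"ax":0,"ay":0,"az":0},{"jaw":255,"x":0,"y":0,"z":-0.2,"ax":0,"ay":0,"az":0},{"jaw":255,"x":0,"y":0,"z":0,"ax":0,"ay":0,"az":0},{"jaw":255,"x":0,"y":0,"z":0,"ax":0,"ay":0,"az":0}]';python3 look.py
```

```text
time_s: 8.62
tcp_pos: [0.4814, -0.28, 0.1653]
ee_rot: [[0.963, -0.271, 0.002], [-0.271, -0.963, 0.004], [0.0, -0.005, -1.0]]
wrist_force: [0.6, -0.0, -5.0]
gripper_width: 0.729
t 8.625 tcp [ 0.4814 -0.28    0.1653] jaw yaw -105.72 z [ 0.0016  0.0044 -1.    ] q [-13.7  18.3 -13.9  -0.3 -57.8  88.1] F [ 0.6 -0.  -5. ] g 63.5
```

```bash
python3 -m inch '[{"jaw":255,"x":0.05,"y":-0.04,"z":-0.3,"ax":-0.03,"ay":0.01,"az":-0.03},{"jaw":255,"x":0,"y":0,"z":-0.4,"ax":0,"ay":0,"az":0},{"jaw":255,"x":0,"y":0,"z":-0.4,"ax":0,"ay":0,"az":0},{"jaw":255,"x":0,"y":0,"z":-0.2,"ax":0,"ay":0,"az":0},{"jaw":255,"x":0,"y":0,"z":0,"ax":0,"ay":0,"az":0},{"jaw":255,"x":0,"y":0,"z":0,"ax":0,"ay":0,"az":0}]';python3 look.py
```

```text
time_s: 9.38
tcp_pos: [0.4899, -0.2816, 0.0912]
ee_rot: [[0.963, -0.271, 0.012], [-0.271, -0.963, -0.006], [0.013, 0.002, -1.0]]
wrist_force: [-0.2, -0.5, -5.1]
gripper_width: 0.734
t 9.375 tcp [ 0.4899 -0.2816  0.0912] jaw yaw -105.7 z [ 0.0119 -0.0057 -0.9999] q [-13.4  23.3 -18.6   0.2 -47.3  87.5] F [-0.2 -0.5 -5.1] g 63.8
```

```bash
python3 -m inch '[{"jaw":255,"x":-0.09,"y":-0.02,"z":-0.15,"ax":0.03,"ay":0.07,"az":-0.04},{"jaw":255,"x":0,"y":0,"z":-0.05,"ax":0,"ay":0,"az":0},{"jaw":255,"x":0,"y":0,"z":0,"ax":0,"ay":0,"az":0},{"jaw":255,"x":0,"y":0,"z":0,"ax":0,"ay":0,"az":0}]';python3 look.py scene=c8
```

```text
time_s: 9.88
tcp_pos: [0.4852, -0.2835, 0.0803]
ee_rot: [[0.961, -0.278, 0.002], [-0.278, -0.961, -0.001], [0.003, 0.001, -1.0]]
wrist_force: [0.3, 0.3, -4.1]
gripper_width: 0.73
t 9.875 tcp [ 0.4852 -0.2835  0.0803] jaw yaw -106.12 z [ 0.0024 -0.0013 -1.    ] q [-13.7  24.1 -19.2   0.1 -46.5  87.6] F [ 0.3  0.3 -4.1] g 63.5
```

View pics/c8.png

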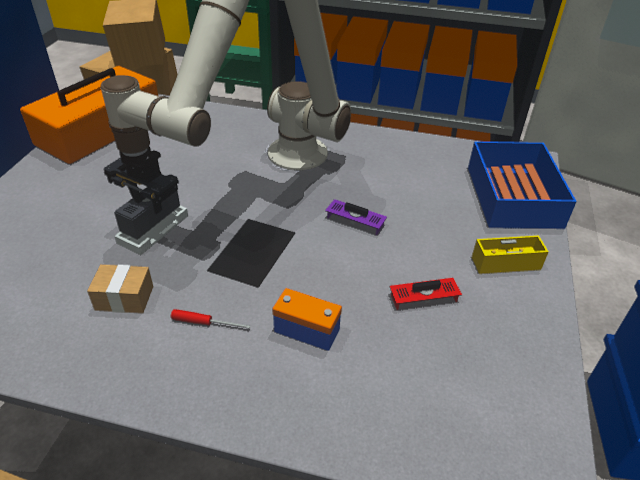

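The case hangs above the cradle (150,210), aligned to about 1 mm. Lowering.

```bash
python3 -m inch '[{"jaw":255,"x":-0.03,"y":0.01,"z":-0.12,"ax":0,"ay":0.02,"az":0},{"jaw":255,"x":-0.02,"y":0,"z":-0.12,"ax":0,"ay":0.02,"az":0},{"jaw":255,"x":-0.02,"y":0,"z":-0.1,"ax":0,"ay":0.01,"az":0},{"jaw":255,"x":0,"y":0,"z":0,"ax":0,"ay":0,"az":0},{"jaw":255,"x":0,"y":0,"z":0,"ax":0,"ay":0,"az":0}]';python3 look.py
```

```text
time_s: 10.55
tcp_pos: [0.4808, -0.2828, 0.0582]
ee_rot: [[0.961, -0.277, -0.007], [-0.277, -0.961, -0.001], [-0.006, 0.003, -1.0]]
wrist_force: [0.5, -0.7, -4.7]
gripper_width: 0.731
t 10.55 tcp [ 0.4808 -0.2828  0.0582] jaw yaw -106.11 z [-0.0071 -0.0014 -1.    ] q [-13.7  25.7 -20.7   0.3 -44.   87.4] F [ 0.5 -0.7 -4.7] g 63.6
```

```bash
python3 -m inch '[{"jaw":255,"x":0.06,"y":0,"z":-0.06,"ax":0,"ay":-0.04,"az":0},{"jaw":255,"x":0,"y":0,"z":-0.06,"ax":0,"ay":0,"az":0},{"jaw":255,"x":0,"y":0,"z":-0.04,"ax":0,"ay":0,"az":0},{"jaw":255,"x":0,"y":0,"z":0,"ax":0,"ay":0,"az":0},{"jaw":255,"x":0,"y":0,"z":0,"ax":0,"ay":0,"az":0}]';python3 look.py
```

```text
time_s: 11.18
tcp_pos: [0.4849, -0.2829, 0.0483]
ee_rot: [[0.961, -0.277, 0.001], [-0.277, -0.961, -0.002], [0.001, 0.001, -1.0]]
wrist_force: [-0.1, 0.2, -5.3]
gripper_width: 0.73
t 11.175 tcp [ 0.4849 -0.2829  0.0483] jaw yaw -106.1 z [ 9.0e-04 -1.7e-03 -1.0e+00] q [-13.7  26.6 -21.    0.1 -42.4  87.5] F [-0.1  0.2 -5.3] g 63.5
```

```bash
python3 -m inch '[{"jaw":255,"x":0,"y":0,"z":-0.03,"ax":0,"ay":0,"az":0},{"jaw":255,"x":0,"y":0,"z":-0.02,"ax":0,"ay":0,"az":0},{"jaw":255,"x":0,"y":0,"z":0,"ax":0,"ay":0,"az":0}]';python3 look.py
```

```text
time_s: 11.55
tcp_pos: [0.4851, -0.283, 0.0467]
ee_rot: [[0.961, -0.277, 0.002], [-0.277, -0.961, -0.002], [0.002, 0.002, -1.0]]
wrist_force: [-0.4, -0.1, -4.8]
gripper_width: 0.731
t 11.55 tcp [ 0.4851 -0.283   0.0467] jaw yaw -106.09 z [ 0.0018 -0.0021 -1.    ] q [-13.7  26.7 -21.1   0.1 -42.1  87.5] F [-0.4 -0.1 -4.8] g 63.6
```

```bash
python3 -m inch '[{"jaw":255,"x":0,"y":0,"z":-0.04,"ax":0.01,"ay":0.01,"az":0},{"jaw":255,"x":0,"y":0,"z":-0.02,"ax":0,"ay":0,"az":0},{"jaw":255,"x":0,"y":0,"z":0,"ax":0,"ay":0,"az":0}]';python3 look.py
```

```text
time_s: 11.92
tcp_pos: [0.4852, -0.283, 0.0466]
ee_rot: [[0.961, -0.277, 0.001], [-0.277, -0.961, -0.001], [0.001, 0.001, -1.0]]
wrist_force: [0.0, -0.8, -4.8]
gripper_width: 0.731
t 11.925 tcp [ 0.4852 -0.283   0.0466] jaw yaw -106.06 z [ 7.0e-04 -1.1e-03 -1.0e+00] q [-13.7  26.8 -21.    0.1 -42.2  87.6] F [ 0.  -0.8 -4.8] g 63.6
```

```bash
python3 -m inch '[{"jaw":255,"x":0,"y":0,"z":-0.08,"ax":0,"ay":0,"az":0},{"jaw":255,"x":0,"y":0,"z":0,"ax":0,"ay":0,"az":0}]';python3 look.py
```

```text
time_s: 12.18
tcp_pos: [0.4859, -0.2831, 0.0471]
ee_rot: [[0.961, -0.275, 0.002], [-0.275, -0.961, -0.003], [0.003, 0.002, -1.0]]
wrist_force: [0.2, 1.0, -5.3]
gripper_width: 0.735
t 12.175 tcp [ 0.4859 -0.2831  0.0471] jaw yaw -105.96 z [ 0.0019 -0.0026 -1.    ] q [-13.6  26.7 -21.    0.2 -42.2  87.6] F [ 0.2  1.  -5.3] g 64.0
```

```bash
python3 -m inch '[{"jaw":255,"x":0,"y":0,"z":-0.06,"ax":0,"ay":0,"az":0}]';python3 -m inch '[{"jaw":255,"x":0,"y":0,"z":-0.06,"ax":0,"ay":0,"az":0}]';python3 look.py side=s9
```

```text
time_s: 12.3
tcp_pos: [0.4865, -0.2833, 0.0463]
ee_rot: [[0.962, -0.274, 0.002], [-0.274, -0.962, -0.004], [0.003, 0.003, -1.0]]
wrist_force: [-9.5, 8.8, 32.1]
gripper_width: 0.734
time_s: 12.42
tcp_pos: [0.4865, -0.2833, 0.0463]
ee_rot: [[0.962, -0.274, 0.002], [-0.274, -0.962, -0.004], [0.003, 0.004, -1.0]]
wrist_force: [-9.2, 8.3, 29.8]
gripper_width: 0.735
t 12.425 tcp [ 0.4865 -0.2833  0.0463] jaw yaw -105.89 z [ 0.0018 -0.0043 -1.    ] q [-13.6  26.8 -21.    0.3 -42.   87.5] F [-9.2  8.3 29.8] g 64.0
```

```bash
python3 - <<'E'
import cv2
a=cv2.imread("pics/s9.png");cv2.imwrite("pics/s9c.png",cv2.resize(a[90:200,300:430],(780,660))[:600])
E
```

```text
(no output)
```

View pics/s9c.png

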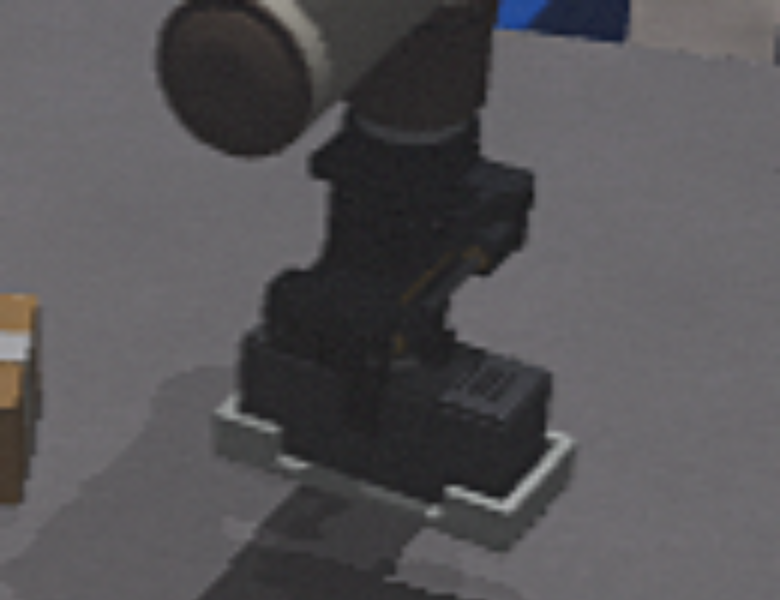

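Firm contact (30 N push) at the expected height, and the case sits inside all the cleats. Releasing and rising to view the latch.

```bash
python3 -m inch '[{"jaw":255,"x":0,"y":0,"z":0,"ax":0.02,"ay":0.01,"az":0},{"jaw":0,"x":0,"y":0,"z":0,"ax":0,"ay":0,"az":0},{"jaw":0,"x":0,"y":0,"z":0,"ax":0,"ay":0,"az":0},{"jaw":0,"x":0,"y":0,"z":0,"ax":0,"ay":0,"az":0},{"jaw":0,"x":0,"y":0,"z":0,"ax":0,"ay":0,"az":0},{"jaw":0,"x":0,"y":0,"z":0,"ax":0,"ay":0,"az":0},{"jaw":0,"x":0,"y":0,"z":0,"ax":0,"ay":0,"az":0}]';python3 look.py
python3 -m inch '[{"jaw":0,"x":0,"y":0,"z":0.3,"ax":0,"ay":0,"az":0},{"jaw":0,"x":0,"y":0,"z":0.5,"ax":0,"ay":0,"az":0},{"jaw":0,"x":0,"y":0,"z":0.6,"ax":0,"ay":0,"az":0},{"jaw":0,"x":0,"y":0,"z":0.6,"ax":0,"ay":0,"az":0},{"jaw":0,"x":0,"y":0,"z":0.3,"ax":0,"ay":0,"az":0},{"jaw":0,"x":0,"y":0,"z":0,"ax":0,"ay":0,"az":0},{"jaw":0,"x":0,"y":0,"z":0,"ax":0,"ay":0,"az":0}]';python3 look.py wrist=w10
```

```text
time_s: 13.35
tcp_pos: [0.4887, -0.2844, 0.0455]
ee_rot: [[0.962, -0.273, 0.003], [-0.273, -0.962, -0.003], [0.004, 0.002, -1.0]]
wrist_force: [-0.2, 0.5, -0.7]
gripper_width: 0.998
t 13.35 tcp [ 0.4887 -0.2844  0.0455] jaw yaw -105.83 z [ 0.0034 -0.0027 -1.    ] q [-13.7  27.  -20.7   0.2 -42.1  87.8] F [-0.2  0.5 -0.7] g 86.8
time_s: 14.22
tcp_pos: [0.4868, -0.2838, 0.1862]
ee_rot: [[0.962, -0.273, 0.001], [-0.273, -0.962, -0.002], [0.001, 0.001, -1.0]]
wrist_force: [-0.4, 0.2, -0.6]
gripper_width: 1.0
t 14.225 tcp [ 0.4868 -0.2838  0.1862] jaw yaw -105.85 z [ 7.0e-04 -1.5e-03 -1.0e+00] q [-13.7  17.7 -11.6   0.1 -60.7  87.8] F [-0.4  0.2 -0.6] g 87.0
```

View pics/w10.png

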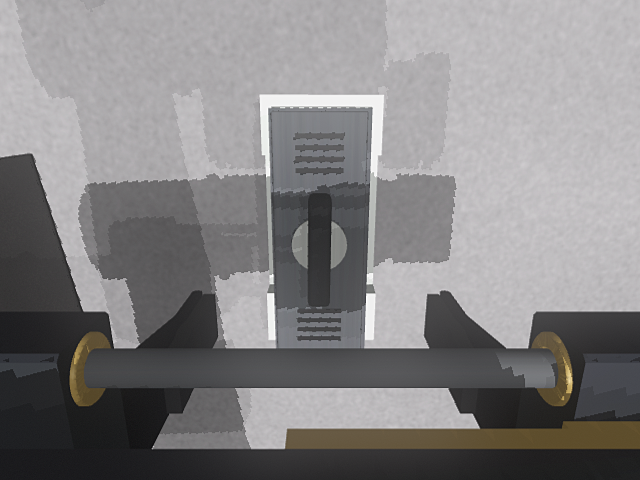

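```bash
python3 - <<'E'
from h import *
w=cam('wrist')
for u in [(319,194),(318.5,302)]: print(back(w,u,.103))
a,b=[back(w,u,.103)[:2] for u in [(319.5,193.5),(318.5,306)]]
print((a+b)/2,np.linalg.norm(a-b),np.degrees(np.arctan2(*(a-b)[::-1])))
o=[(w,u,.074) for u in [(268.5,107.5),(372,107.5)]]
q=[back(*k)[:2] for k in o];print(q,np.linalg.norm(q[0]-q[1]),np.mean(q,0), np.degrees(np.arctan2(*(q[0]-q[1])[::-1])))
E
python3 - <<'E'
import cv2
a=cv2.imread("pics/w10.png");cv2.imwrite("pics/w10c.png",cv2.resize(a[85:345,250:395],(440,790),interpolation=cv2.INTER_CUBIC)[:600])
E
```

```text
[ 0.52192043 -0.2920206   0.103     ]
[ 0.45687269 -0.2731379   0.103     ]
[ 0.48819147 -0.28238471] 0.07074077770907031 -16.41035253688494
[array([ 0.57650058, -0.27554164]), array([ 0.55927752, -0.33616313])] 0.06302062518188944 [ 0.56788905 -0.30585239] 74.13972245407822
```

View pics/w10c.png

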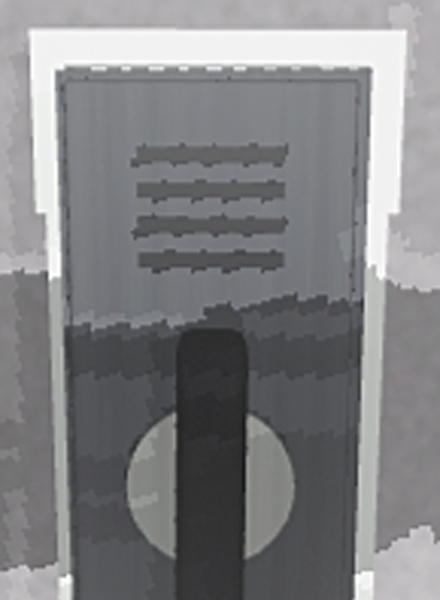

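```bash
python3 -m inch '[{"jaw":0,"x":0,"y":0.02,"z":-0.3,"ax":0.01,"ay":0,"az":-0.03},{"jaw":0,"x":-0.02,"y":0,"z":-0.5,"ax":0,"ay":0.02,"az":0},{"jaw":0,"x":-0.02,"y":0,"z":-0.4,"ax":0,"ay":0.02,"az":0},{"jaw":0,"x":-0.02,"y":0,"z":-0.2,"ax":0,"ay":0,"az":0},{"jaw":0,"x":0,"y":0,"z":0,"ax":0,"ay":0,"az":0},{"jaw":0,"x":0,"y":0,"z":0,"ax":0,"ay":0,"az":0}]';python3 look.py
```

```text
time_s: 15.02
tcp_pos: [0.4812, -0.2822, 0.0958]
ee_rot: [[0.96, -0.278, -0.013], [-0.278, -0.961, 0.002], [-0.013, 0.002, -1.0]]
wrist_force: [-0.1, -0.1, 0.9]
gripper_width: 1.0
t 15.025 tcp [ 0.4812 -0.2822  0.0958] jaw yaw -106.15 z [-0.0135  0.0017 -0.9999] q [-13.7  23.1 -18.2   0.1 -49.5  87.5] F [-0.1 -0.1  0.9] g 87.0
```

```bash
python3 -m inch '[{"jaw":0,"x":0.11,"y":0,"z":-0.12,"ax":-0.01,"ay":-0.08,"az":0},{"jaw":0,"x":0,"y":0,"z":-0.08,"ax":0,"ay":0,"az":0},{"jaw":0,"x":0,"y":0,"z":0,"ax":0,"ay":0,"az":0},{"jaw":0,"x":0,"y":0,"z":0,"ax":0,"ay":0,"az":0}]';python3 look.py
```

```text
time_s: 15.52
tcp_pos: [0.4896, -0.2825, 0.0849]
ee_rot: [[0.961, -0.278, 0.005], [-0.278, -0.961, -0.001], [0.006, -0.0, -1.0]]
wrist_force: [1.3, -0.0, -0.4]
gripper_width: 0.999
t 15.525 tcp [ 0.4896 -0.2825  0.0849] jaw yaw -106.14 z [ 0.0054 -0.0014 -1.    ] q [-13.6  24.  -18.6   0.  -47.1  87.4] F [ 1.3 -0.  -0.4] g 86.9
```

```bash
python3 -m inch '[{"jaw":0,"x":-0.04,"y":0,"z":-0.04,"ax":0.01,"ay":0.03,"az":0},{"jaw":0,"x":0,"y":0,"z":0,"ax":0,"ay":0,"az":0},{"jaw":0,"x":0,"y":0,"z":0,"ax":0,"ay":0,"az":0}]';python3 look.py wrist=w11 scene=c11
```

```text
time_s: 15.9
tcp_pos: [0.4871, -0.2826, 0.0826]
ee_rot: [[0.961, -0.278, 0.0], [-0.278, -0.961, 0.0], [0.0, -0.0, -1.0]]
wrist_force: [-0.2, 0.9, -0.1]
gripper_width: 1.002
t 15.9 tcp [ 0.4871 -0.2826  0.0826] jaw yaw -106.14 z [ 3.e-04  3.e-04 -1.e+00] q [-13.6  24.1 -18.8  -0.  -47.1  87.5] F [-0.2  0.9 -0.1] g 87.2
```

View pics/w11.png

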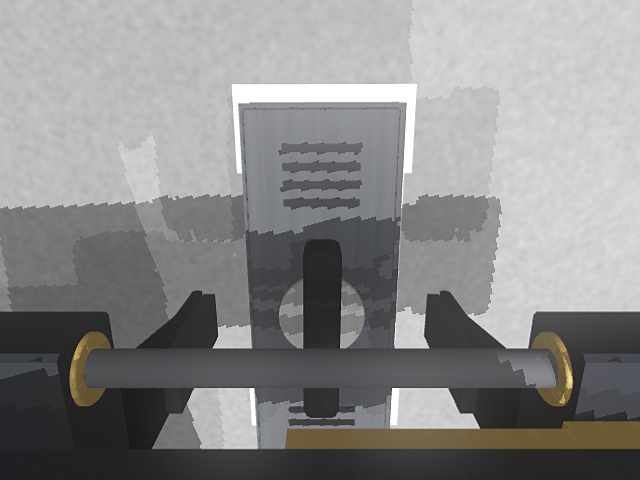

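The wing (321,325) is centred between the fingers, so I can pinch.

```bash
python3 -m inch '[{"jaw":255,"x":0,"y":0,"z":0,"ax":0,"ay":0,"az":0},{"jaw":255,"x":0,"y":0,"z":0,"ax":0,"ay":0,"az":0},{"jaw":255,"x":0,"y":0,"z":0,"ax":0,"ay":0,"az":0},{"jaw":255,"x":0,"y":0,"z":0,"ax":0,"ay":0,"az":0},{"jaw":255,"x":0,"y":0,"z":0,"ax":0,"ay":0,"az":0},{"jaw":255,"x":0,"y":0,"z":0,"ax":0,"ay":0,"az":0},{"jaw":255,"x":0,"y":0,"z":0,"ax":0,"ay":0,"az":0},{"jaw":255,"x":0,"y":0,"z":0,"ax":0,"ay":0,"az":0}]';python3 look.py
```

```text
time_s: 17.0
tcp_pos: [0.4871, -0.2826, 0.0827]
ee_rot: [[0.961, -0.278, 0.0], [-0.278, -0.961, 0.0], [0.0, -0.0, -1.0]]
wrist_force: [0.1, 0.1, -0.1]
gripper_width: 0.169
t 17.0 tcp [ 0.4871 -0.2826  0.0827] jaw yaw -106.14 z [ 5.e-04  3.e-04 -1.e+00] q [-13.6  24.1 -18.7  -0.  -47.1  87.5] F [ 0.1  0.1 -0.1] g 14.7
```

```bash
python3 -m inch '[{"jaw":255,"x":0,"y":0,"z":0,"ax":0,"ay":0,"az":-0.4},{"jaw":255,"x":0,"y":0,"z":0,"ax":0,"ay":0,"az":-0.4},{"jaw":255,"x":0,"y":0,"z":0,"ax":0,"ay":0,"az":-0.4},{"jaw":255,"x":0,"y":0,"z":0,"ax":0,"ay":0,"az":-0.4},{"jaw":255,"x":0,"y":0,"z":0,"ax":0,"ay":0,"az":-0.4},{"jaw":255,"x":0,"y":0,"z":0,"ax":0,"ay":0,"az":-0.4}]';python3 look.py
```

```text
time_s: 17.75
tcp_pos: [0.487, -0.283, 0.0827]
ee_rot: [[0.757, -0.654, -0.0], [-0.654, -0.757, -0.001], [0.0, 0.001, -1.0]]
wrist_force: [0.2, -1.2, 0.7]
gripper_width: 0.156
t 17.75 tcp [ 0.487  -0.283   0.0827] jaw yaw -130.82 z [-2.e-04 -5.e-04 -1.e+00] q [-13.7  24.1 -18.8   0.  -47.1  62.8] F [ 0.2 -1.2  0.7] g 13.5
```

Turning smoothly; 25° done, continuing to about 87°.

```bash
python3 -m inch '[{"jaw":255,"x":0,"y":0,"z":0,"ax":0,"ay":0,"az":-0.45},{"jaw":255,"x":0,"y":0,"z":0,"ax":0,"ay":0,"az":-0.45},{"jaw":255,"x":0,"y":0,"z":0,"ax":0,"ay":0,"az":-0.45},{"jaw":255,"x":0,"y":0,"z":0,"ax":0,"ay":0,"az":-0.45},{"jaw":255,"x":0,"y":0,"z":0,"ax":0,"ay":0,"az":-0.45},{"jaw":255,"x":0,"y":0,"z":0,"ax":0,"ay":0,"az":-0.45},{"jaw":255,"x":0,"y":0,"z":0,"ax":0,"ay":0,"az":-0.45},{"jaw":255,"x":0,"y":0,"z":0,"ax":0,"ay":0,"az":-0.45},{"jaw":255,"x":0,"y":0,"z":0,"ax":0,"ay":0,"az":-0.45},{"jaw":255,"x":0,"y":0,"z":0,"ax":0,"ay":0,"az":-0.45},{"jaw":255,"x":0,"y":0,"z":0,"ax":0,"ay":0,"az":-0.45},{"jaw":255,"x":0,"y":0,"z":0,"ax":0,"ay":0,"az":-0.3}]';python3 look.py wrist=w12
```

```text
time_s: 19.25
tcp_pos: [0.4861, -0.2833, 0.0827]
ee_rot: [[-0.086, -0.996, -0.002], [-0.996, 0.086, 0.0], [0.0, 0.002, -1.0]]
wrist_force: [0.0, -0.1, 1.1]
gripper_width: 0.158
t 19.25 tcp [ 0.4861 -0.2833  0.0827] jaw yaw 175.06 z [-2.3e-03  2.0e-04 -1.0e+00] q [-13.7  24.1 -18.8   0.  -47.2   8.8] F [ 0.  -0.1  1.1] g 13.7
```

View pics/w12.png

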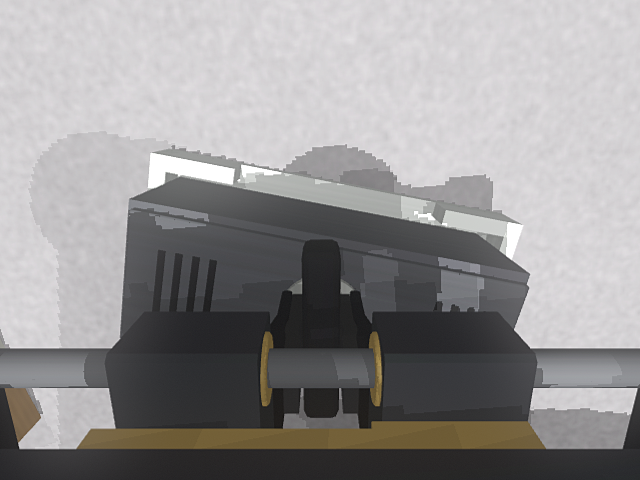

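The wing has turned 79° against the case, which hasn't moved. Another ~8° for margin.

```bash
python3 -m inch '[{"jaw":255,"x":0.01,"y":0,"z":0,"ax":0,"ay":-0.01,"az":-0.4},{"jaw":255,"x":0,"y":0,"z":0,"ax":0,"ay":0,"az":-0.35},{"jaw":255,"x":0,"y":0,"z":0,"ax":0,"ay":0,"az":0},{"jaw":255,"x":0,"y":0,"z":0,"ax":0,"ay":0,"az":0}]';python3 look.py
```

```text
time_s: 19.8
tcp_pos: [0.4859, -0.2833, 0.0827]
ee_rot: [[-0.217, -0.976, -0.002], [-0.976, 0.217, 0.001], [-0.0, 0.002, -1.0]]
wrist_force: [0.8, 0.2, 0.5]
gripper_width: 0.155
t 19.8 tcp [ 0.4859 -0.2833  0.0827] jaw yaw 167.49 z [-2.e-03  6.e-04 -1.e+00] q [-13.7  24.1 -18.8  -0.  -47.2   1.2] F [0.8 0.2 0.5] g 13.5
```

```bash
python3 -m inch '[{"jaw":255,"x":0.01,"y":0,"z":0.1,"ax":0,"ay":-0.01,"az":0},{"jaw":255,"x":0.01,"y":0,"z":0.12,"ax":0,"ay":-0.01,"az":0},{"jaw":255,"x":0,"y":0,"z":0.12,"ax":0,"ay":0,"az":0}]';python3 look.py
```

```text
time_s: 20.18
tcp_pos: [0.4864, -0.283, 0.1033]
ee_rot: [[-0.215, -0.977, -0.001], [-0.977, 0.215, 0.001], [-0.001, 0.001, -1.0]]
wrist_force: [0.2, 0.5, -1.9]
gripper_width: 0.159
t 20.175 tcp [ 0.4864 -0.283   0.1033] jaw yaw 167.56 z [-6.0e-04  1.5e-03 -1.0e+00] q [-13.7  22.7 -17.5  -0.1 -49.9   1.4] F [ 0.2  0.5 -1.9] g 13.9
```

```bash
python3 -m inch '[{"jaw":255,"x":0,"y":0,"z":0.15,"ax":0,"ay":0,"az":0},{"jaw":255,"x":0,"y":0,"z":0.2,"ax":0,"ay":0,"az":0},{"jaw":255,"x":0,"y":0,"z":0.4,"ax":0,"ay":0,"az":0},{"jaw":255,"x":0,"y":0,"z":0.5,"ax":0,"ay":0,"az":0},{"jaw":255,"x":0,"y":0,"z":0.4,"ax":0,"ay":0,"az":0},{"jaw":255,"x":0,"y":0,"z":0,"ax":0,"ay":0,"az":0},{"jaw":255,"x":0,"y":0,"z":0,"ax":0,"ay":0,"az":0}]';python3 look.py side=s13
```

```text
time_s: 21.05
tcp_pos: [0.486, -0.2826, 0.209]
ee_rot: [[-0.215, -0.977, 0.002], [-0.977, 0.215, 0.001], [-0.002, -0.002, -1.0]]
wrist_force: [0.5, 0.3, -1.9]
gripper_width: 0.159
t 21.05 tcp [ 0.486  -0.2826  0.209 ] jaw yaw 167.56 z [ 0.0022  0.0015 -1.    ] q [-13.7  16.5  -9.7  -0.1 -63.7   1.3] F [ 0.5  0.3 -1.9] g 13.9
```

View pics/s13.png

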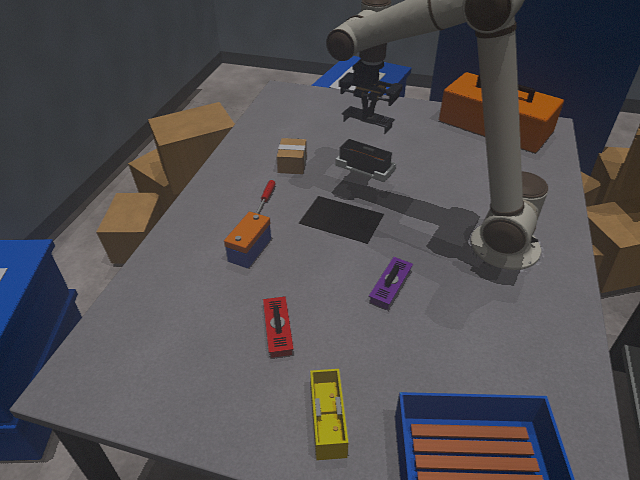

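The cover hangs level in the jaws (370,118) and the case remains seated in the cradle (365,158). Moving to the mat.

```bash
python3 -m inch '[{"jaw":255,"x":0,"y":0.4,"z":0,"ax":0,"ay":0,"az":0.1},{"jaw":255,"x":0.02,"y":0.6,"z":0,"ax":0,"ay":0,"az":0.1},{"jaw":255,"x":0.02,"y":0.6,"z":0,"ax":0,"ay":0,"az":0.1},{"jaw":255,"x":0.02,"y":0.6,"z":0,"ax":0,"ay":0,"az":0.1},{"jaw":255,"x":0.02,"y":0.6,"z":0,"ax":0,"ay":0,"az":0.1},{"jaw":255,"x":0.02,"y":0.6,"z":0,"ax":0,"ay":0,"az":0.1},{"jaw":255,"x":0.02,"y":0.6,"z":0,"ax":0,"ay":0,"az":0.1},{"jaw":255,"x":0,"y":0.5,"z":0,"ax":0,"ay":0,"az":0.1},{"jaw":255,"x":0,"y":0.3,"z":0,"ax":0,"ay":0,"az":0},{"jaw":255,"x":0,"y":0,"z":0,"ax":0,"ay":0,"az":0},{"jaw":255,"x":0,"y":0,"z":0,"ax":0,"ay":0,"az":0}]';python3 look.py
```

```text
time_s: 22.48
tcp_pos: [0.4861, 0.0134, 0.1958]
ee_rot: [[-0.075, -0.997, -0.023], [-0.997, 0.075, -0.001], [0.003, 0.023, -1.0]]
wrist_force: [0.1, -0.5, -2.0]
gripper_width: 0.156
t 22.475 tcp [0.4861 0.0134 0.1958] jaw yaw 175.71 z [-0.023  -0.0012 -0.9997] q [ 20.5  10.5 -19.8  -0.5 -61.  -24.6] F [ 0.1 -0.5 -2. ] g 13.5
```

```bash
python3 -m inch '[{"jaw":255,"x":0.2,"y":0,"z":-0.2,"ax":0.01,"ay":-0.13,"az":-0.3},{"jaw":255,"x":0,"y":0,"z":-0.4,"ax":0,"ay":0.02,"az":0},{"jaw":255,"x":0,"y":0,"z":-0.5,"ax":0,"ay":0.02,"az":0},{"jaw":255,"x":0,"y":0,"z":-0.4,"ax":0,"ay":0.02,"az":0},{"jaw":255,"x":0,"y":0,"z":-0.2,"ax":0,"ay":0,"az":0},{"jaw":255,"x":0,"y":0,"z":0,"ax":0,"ay":0,"az":0},{"jaw":255,"x":0,"y":0,"z":0,"ax":0,"ay":0,"az":0}]';python3 look.py
```

```text
time_s: 23.35
tcp_pos: [0.4989, 0.0084, 0.0912]
ee_rot: [[-0.135, -0.991, -0.009], [-0.991, 0.135, 0.0], [0.001, 0.009, -1.0]]
wrist_force: [0.6, 0.1, -1.2]
gripper_width: 0.156
t 23.35 tcp [0.4989 0.0084 0.0912] jaw yaw 172.24 z [-9.2e-03  4.0e-04 -1.0e+00] q [ 19.5  18.4 -26.6  -0.3 -45.5 -27.1] F [ 0.6  0.1 -1.2] g 13.5
```

```bash
python3 -m inch '[{"jaw":255,"x":0,"y":0.06,"z":-0.2,"ax":0,"ay":-0.05,"az":0},{"jaw":255,"x":-0.02,"y":0,"z":-0.2,"ax":0,"ay":0.02,"az":0},{"jaw":255,"x":-0.02,"y":0,"z":-0.15,"ax":0,"ay":0.02,"az":0},{"jaw":255,"x":0,"y":0,"z":0,"ax":0,"ay":0,"az":0},{"jaw":255,"x":0,"y":0,"z":0,"ax":0,"ay":0,"az":0}]';python3 look.py
```

```text
time_s: 23.98
tcp_pos: [0.4991, 0.0125, 0.0602]
ee_rot: [[-0.134, -0.991, -0.001], [-0.991, 0.134, 0.002], [-0.002, 0.001, -1.0]]
wrist_force: [0.1, -0.6, -1.4]
gripper_width: 0.155
t 23.975 tcp [0.4991 0.0125 0.0602] jaw yaw 172.27 z [-9.e-04  2.e-03 -1.e+00] q [ 20.   20.8 -28.9  -0.2 -40.3 -27.6] F [ 0.1 -0.6 -1.4] g 13.5
```

Level, 21 mm above touchdown. Lowering gently.

```bash
python3 -m inch '[{"jaw":255,"x":-0.01,"y":0,"z":-0.1,"ax":-0.01,"ay":0.01,"az":0},{"jaw":255,"x":-0.01,"y":0,"z":-0.1,"ax":0,"ay":0,"az":0},{"jaw":255,"x":0,"y":0,"z":-0.06,"ax":0,"ay":0,"az":0},{"jaw":255,"x":0,"y":0,"z":0,"ax":0,"ay":0,"az":0},{"jaw":255,"x":0,"y":0,"z":0,"ax":0,"ay":0,"az":0}]';python3 look.py side=s14
```

```text
time_s: 24.6
tcp_pos: [0.4981, 0.0126, 0.0438]
ee_rot: [[-0.134, -0.991, -0.002], [-0.991, 0.134, 0.0], [-0.0, 0.002, -1.0]]
wrist_force: [0.3, 0.2, 0.1]
gripper_width: 0.156
t 24.6 tcp [0.4981 0.0126 0.0438] jaw yaw 172.28 z [-1.9e-03  3.0e-04 -1.0e+00] q [ 20.1  22.3 -29.9  -0.1 -38.  -27.8] F [0.3 0.2 0.1] g 13.6
```

```bash
python3 - <<'E'
import cv2
a=cv2.imread("pics/s14.png");cv2.imwrite("pics/s14c.png",cv2.resize(a[130:260,270:430],(720,585)))
E
```

```text
(no output)
```

View pics/s14c.png

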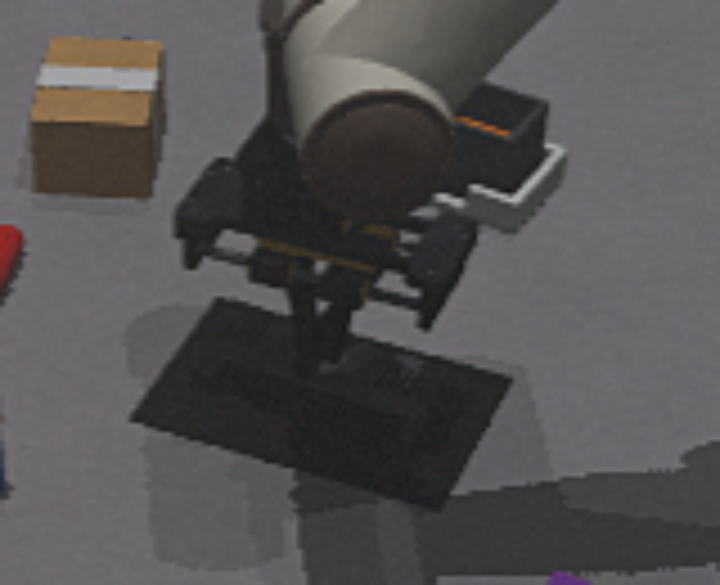

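```bash
python3 -m inch '[{"jaw":255,"x":0,"y":0,"z":-0.05,"ax":0,"ay":0,"az":0},{"jaw":255,"x":0,"y":0,"z":-0.02,"ax":0,"ay":0,"az":0}]'; python3 -m inch '[{"jaw":255,"x":0,"y":0,"z":-0.03,"ax":0,"ay":0,"az":0}]';python3 look.py wrist=w15
```

```text
time_s: 24.9
tcp_pos: [0.4983, 0.0126, 0.0397]
ee_rot: [[-0.134, -0.991, -0.001], [-0.991, 0.134, 0.001], [-0.0, 0.001, -1.0]]
wrist_force: [0.4, 0.5, -2.1]
gripper_width: 0.163
time_s: 25.02
tcp_pos: [0.4985, 0.0126, 0.0385]
ee_rot: [[-0.134, -0.991, -0.001], [-0.991, 0.134, 0.0], [-0.0, 0.001, -1.0]]
wrist_force: [-4.3, 1.3, 15.5]
gripper_width: 0.161
t 25.025 tcp [0.4985 0.0126 0.0385] jaw yaw 172.31 z [-1.1e-03  3.0e-04 -1.0e+00] q [ 20.1  22.8 -30.2  -0.1 -37.1 -27.8] F [-4.3  1.3 15.5] g 14.0
```

View pics/w15.png

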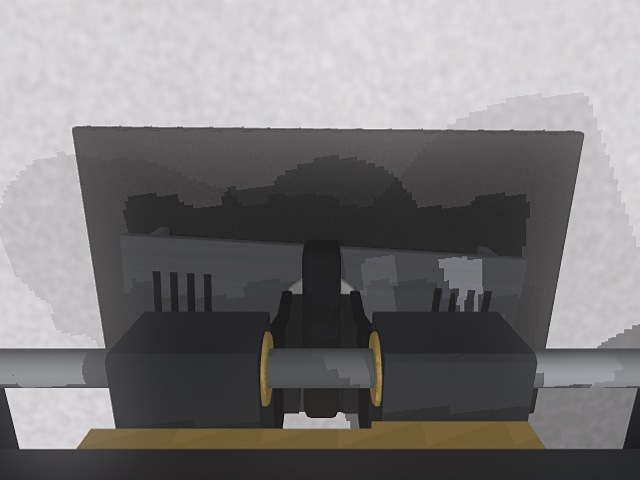

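The cover touched down at the expected height (15 N), inside the mat's outline. Releasing and retreating straight up.

```bash
python3 -m inch '[{"jaw":255,"x":0,"y":0,"z":0,"ax":0,"ay":0,"az":0},{"jaw":0,"x":0,"y":0,"z":0,"ax":0,"ay":0,"az":0},{"jaw":0,"x":0,"y":0,"z":0,"ax":0,"ay":0,"az":0},{"jaw":0,"x":0,"y":0,"z":0,"ax":0,"ay":0,"az":0},{"jaw":0,"x":0,"y":0,"z":0,"ax":0,"ay":0,"az":0}]';python3 look.py
python3 -m inch '[{"jaw":0,"x":0,"y":0,"z":0.2,"ax":0,"ay":0,"az":0},{"jaw":0,"x":0,"y":0,"z":0.5,"ax":0,"ay":0,"az":0},{"jaw":0,"x":0,"y":0,"z":0.7,"ax":0,"ay":0,"az":0},{"jaw":0,"x":0,"y":0,"z":0.7,"ax":0,"ay":0,"az":0},{"jaw":0,"x":0,"y":0,"z":0.7,"ax":0,"ay":0,"az":0},{"jaw":0,"x":0,"y":0,"z":0.4,"ax":0,"ay":0,"az":0},{"jaw":0,"x":0,"y":0,"z":0,"ax":0,"ay":0,"az":0},{"jaw":0,"x":0,"y":0,"z":0,"ax":0,"ay":0,"az":0}]';python3 look.py scene=c16 side=s16 wrist=w16
```

```text
time_s: 25.7
tcp_pos: [0.4992, 0.0128, 0.0389]
ee_rot: [[-0.133, -0.991, 0.0], [-0.991, 0.133, 0.001], [-0.001, -0.0, -1.0]]
wrist_force: [0.2, -0.7, -0.8]
gripper_width: 0.527
t 25.7 tcp [0.4992 0.0128 0.0389] jaw yaw 172.33 z [ 4.e-04  6.e-04 -1.e+00] q [ 20.1  22.7 -30.1  -0.  -37.1 -27.8] F [ 0.2 -0.7 -0.8] g 45.9
time_s: 26.7
tcp_pos: [0.4974, 0.0121, 0.2419]
ee_rot: [[-0.133, -0.991, 0.004], [-0.991, 0.133, 0.001], [-0.002, -0.004, -1.0]]
wrist_force: [0.5, -0.2, -0.4]
gripper_width: 1.001
t 26.7 tcp [0.4974 0.0121 0.2419] jaw yaw 172.35 z [ 0.0042  0.0014 -1.    ] q [ 20.1   8.6 -15.3   0.  -65.9 -27.8] F [ 0.5 -0.2 -0.4] g 87.1
```

View pics/w16.png

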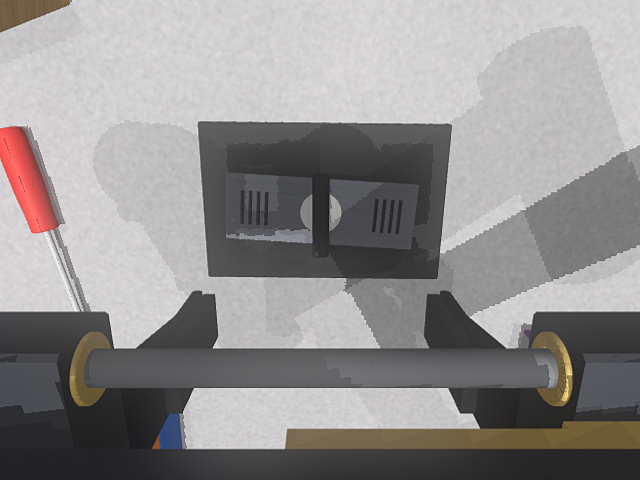

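View pics/s16.png

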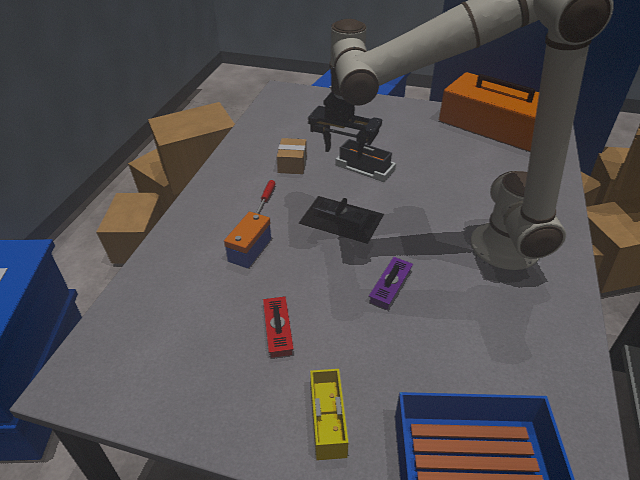

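View pics/c16.png

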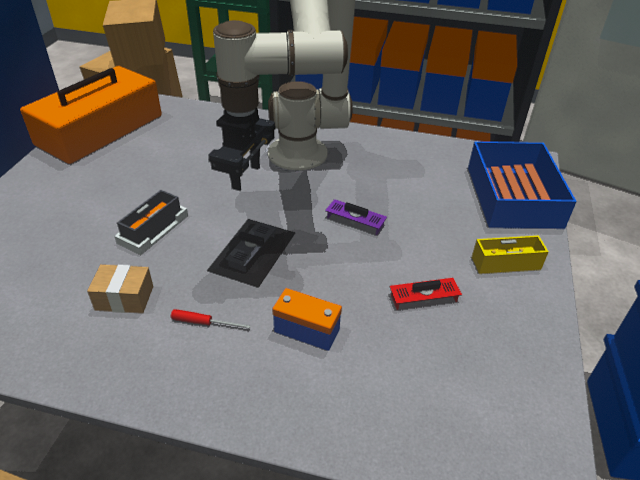

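The cover lies flat and centred on the mat with its latch on top (wrist 321,212). The open case is inside the cradle's cleats (scene 150,218), the bystanders are unmoved, and the gripper is clear. Handing in.

```bash
python3 -c "
from station import *
print(finish_job()); print(sense()['time_s'])"
```

```text
the job is handed in; nothing more can be done
None
the job is handed in; nothing more can be done
```

The job is done and handed in; the last reading before hand-in was 26.7 s of the 61 s allowed, and no verdict was reported.

- **Case:** I gripped it by its sides and pressed it home in the cradle. It met firm contact of about 30 N at the expected height, and its centre measured within about 4 mm of the seat.
- **Latch:** I pinched the wing and turned it about 86° clockwise, with the case still seated and its cover on.
- **Cover:** I lifted it straight off by the latch and set it on the mat. It touched down at the expected height, a few mm from the mat's centre.

**Last checks:** The final pictures show the cover flat with its latch on top and the open case inside the cradle's cleats. The battery, carton and screwdriver look unmoved. The gripper is open and clear, at 0.24 m.

**Disagreements:**
- The fixed cameras and the wrist camera disagreed by 1–3 mm on where the case and cradle were. I used the wrist camera's values.
- While seating the case, the wrist force did not show contact until I pressed down and held.
- I did not re-measure the case's pose after lifting the cover; I only checked it in the pictures.

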